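# Slide a light-filter pane over the edge of the seedling work board

## Task

Slide the green filter pane flat across the white work board, towards the robot, until about a third of its length hangs over the yellow-striped edge, so that it can be picked up there. Leave it lying flat and square to that edge, without lifting it off the board on the way, and do not disturb the amber and the blue pane.

Things in the scene. Friction and masses are not known exactly. Their poses are not given: they have to be found in the camera images.
- green_pane: Green glass light-filter pane, 120 mm long (its x) by 90 mm wide (its y) by 6 mm thick, about 0.16 kg; origin at the centre of its underside, z up. Starts flat on the white board, its long side within about 12 degrees of square to the striped edge. Slides with ordinary friction, a few newtons at most.
- amber_pane: Amber pane, a bystander: 120 mm long (its x) by 90 mm wide (its y) by 6 mm thick, about 0.16 kg; origin at the centre of its underside, z up. Starts flat on the white board, its long side within about 12 degrees of square to the striped edge.
- blue_pane: Blue pane, a bystander: 120 mm long (its x) by 90 mm wide (its y) by 6 mm thick, about 0.16 kg; origin at the centre of its underside, z up. Starts flat on the white board, its long side within about 12 degrees of square to the striped edge.
- edge (a point): Middle of the yellow-striped top edge, facing the robot, of a fixed white work board. x points into the board, square to the edge; y along the edge to the robot's left; z up. The flat top, level with this point, is 60 mm above the bench, 300 mm deep (x), 240 mm to each side (y); it holds only the three panes, side by side 150 mm apart, centres 110 to 150 mm in from the edge.

How it is judged:
At the end, for the whole second after the job is handed in: The green pane lies flat and still on the board, 25 to 55 mm of its 120 mm length hanging over the striped edge (its centre 5 to 35 mm inside the edge and within 200 mm of the middle of it), its long side within 15 degrees of square to the edge (x of green_pane in the frame of edge between 0.005 and 0.035 m and y of green_pane in the frame of edge between -0.2 and 0.2 m and z of green_pane in the frame of edge between -0.005 and 0.005 m and angle between green_pane's own z axis and vertical below 0.08 rad and angle between the x axis of green_pane and the x axis of edge, either way round below 0.26 rad and linear speed of green_pane below 0.01 m/s); the robot touches nothing.
It fails at once if the green pane is lifted off the board (more than 15 mm) or falls off it (z of green_pane in the frame of edge above 0.015 m or z of green_pane in the frame of edge below -0.02 m).
It fails at once if the amber or the blue pane is moved by more than 15 mm (distance of any of amber_pane, blue_pane from where it was at the start of the episode above 0.015 m).
It also fails if it takes over 30 s, if anything falls off the work surface, if the arm or the gripper's body presses on something with over 40 N, if the wrist force passes 120 N, or if a joint passes its speed limit or range.

## Robot

A 6-joint arm with a two-finger parallel gripper is mounted at the origin on the work surface. World frame = base frame: x ahead of the robot, y to its left, z up, the work surface at z = 0. Lengths are in m, angles in rad, forces in N, time in s.
With the tool pointing down it reaches from about 0.325 to 0.9 m from the base axis. Payload 6.1 kg.
Tool frame: the origin (TCP) lies midway between the tips of the shut fingers; the grasp point (between the pads) lies 19 mm behind it; z points along the fingers, y is the line along which they close (so a half turn about z gives the same grasp; the last joint's range is limited). The gripper opens to 87 mm and grips with 3 to 60 N. Pads are 19 mm wide; open, the fingers measure 117 mm over their backs; the gripper's body (75 mm by 190 mm) begins 51 mm behind the grasp point.
Start: joints at [-1.323, 0.22, 1.526, -0, 1.395, -0.126], TCP at [0.228, -0.582, 0.223] pointing down, gripper open.
Joint ranges: [-2.98, 2.98], [-0.91, 2.08], [0.09, 2.57], [-1.24, 4.39], [0.2, 2.65], [-2.68, 2.68]. Speed limits (rad/s): [2.57, 2.57, 3.01, 3.14, 3.14, 3.14].

## Interface

Orientations are given as a unit quaternion [x, y, z, w].
In Python, from bench import bot, job, get_image gives the robot as it stands (bot), with the cameras as plain functions and the job (job).
- The arm moves only by the tool drive_effector, called after ">>>" by a JSON object that holds its "method" and its "body". Schema: {"type":"object","properties":{"rows":{"type":"string"},"clamp_n":{"type":"number"},"only":{"type":"string"},"quiet":{"type":"boolean"},"lines":{"type":"string"}},"required":["rows"],"additionalProperties":false}. rows is a string of 1 to 5 rows, parted by semicolons, with the numbers parted by spaces; each row has 7 numbers: a rotation vector rx, ry, rz in rad, then dx, dy, dz in m, then the finger opening in m; each row shifts and turns the commanded pose from where the row before left it, along the tool's axes as they then stand; what a row does not reach is not made up. A row lasts 1/12 s, in which the tool goes at most 0.0417 m and 0.125 rad, less where a joint would pass 70% of its speed; a pose out of reach is approached as far as the arm can. The fingers move at their own pace and stop on an object; clamp_n is the grip in N (left out, the last holds). Time passes only in rows, so rows that do not move let the fingers close. The tool returns the time, the measured TCP pose, the force, the opening and the grip force at its end. only (a regular expression) keeps the lines of the reply that match it, lines (a string "A,B") keeps lines A to B, and quiet returns only ok. Input that does not fit is refused with a message, and nothing moves.
- bot.sense(): the state, without advancing time (a new reading comes with each control period).
- get_image(name): name is "scene" or "top"; returns a dict with "image" (400x640x3 uint8, blue, green, red), "range_z" (400x640 float32, m along the optical axis (not along the pixel's ray), 0 where there is no reading), "vertical_fov" (degrees; the focal length in pixels is half the picture's height over the tangent of half this angle, whatever the lens; pixels are square), "cx", "cy" (the principal point, pixels), "xyz" and "rotation" of the camera in the world. Camera axes: x right, y up, looking along -z (the intrinsics and any distortion apply to the point x, -y, -z); pixel columns grow to the right and rows downward; lengths in m; the calibration is good to about 2 mm. A picture is of the moment at which its call begins.
- job.sign_off(): hands the job in; it is judged then, once.
The state is a dict: "time_s": time; "q": joint angles; "dq": joint speeds; "joint_torque": joint torques, N m; "position": TCP position; "ee_rot": TCP orientation; "wrist_force": force on the tool from outside, world axes, zero at the start; "ft_torque": the same for the moment, N m; "gripper_width": finger opening in m; "grip_force": force on a finger pad.
Only numpy, scipy, OpenCV 4.12 (cv2) and the standard library are available. Lean on these libraries where they do the work, as an engineer would, in place of code of your own. Each camera call takes 0.05 s, during which the arm holds its last target. There are 200 camera calls.

## Working session

There is one attempt and no reset: what is moved stays moved. The work goes in short steps, Python scripts to look and compute and a tool call to move; the robot and the scene stay as the last step left them, time stands still between calls to the robot, and variables do not carry over. Pictures are saved under pics/ and viewed, at most 10 in all, crops included, and the job is handed in when it is done.

```bash
ls; mkdir -p pics; python3 - <<'E'
from bench import bot, job, get_image
import cv2,numpy as np
s=bot.sense();print({k:np.round(v,3) for k,v in s.items()})
for n in("top","scene"):
    d=get_image(n);cv2.imwrite(f"pics/{n}1.png",d["image"]);print(n,{k:v for k,v in d.items() if k not in("image","range_z")})
    np.save(f"pics/{n}1.npy",d["range_z"])
E
```

```text
bench.py
pics
{'time_s': np.float64(0.0), 'q': array([-1.323,  0.221,  1.528,  0.   ,  1.395, -0.126]), 'dq': array([ 0.002, -0.001, -0.001,  0.002,  0.001,  0.   ]), 'joint_torque': array([  0.   , -49.462, -38.737,   0.07 ,   0.057,  -0.   ]), 'position': array([ 0.228, -0.581,  0.221]), 'ee_rot': array([ 0.983,  0.186, -0.   , -0.001]), 'wrist_force': array([-0.237, -0.239,  0.036]), 'ft_torque': array([-0.013, -0.007, -0.016]), 'grip_force': np.float64(0.0), 'gripper_width': np.float64(0.087)}
top {'vertical_fov': 56.79260194855416, 'cx': 315.293104081642, 'cy': 200.16274217009496, 'xyz': array([0.4586076 , 0.0178135 , 0.75531778]), 'rotation': array([-0.05034153,  0.05097694,  0.70711942, -0.7034552 ])}
scene {'vertical_fov': 47.78315269891685, 'cx': 316.5273833150718, 'cy': 196.62683563371428, 'xyz': array([1.03535758, 0.5115299 , 0.52287418]), 'rotation': array([0.1924784 , 0.45074099, 0.81077117, 0.32005427])}
```

View pics/top1.png

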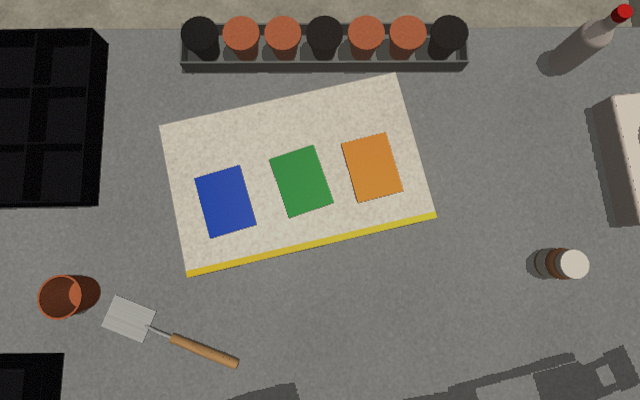

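View pics/scene1.png

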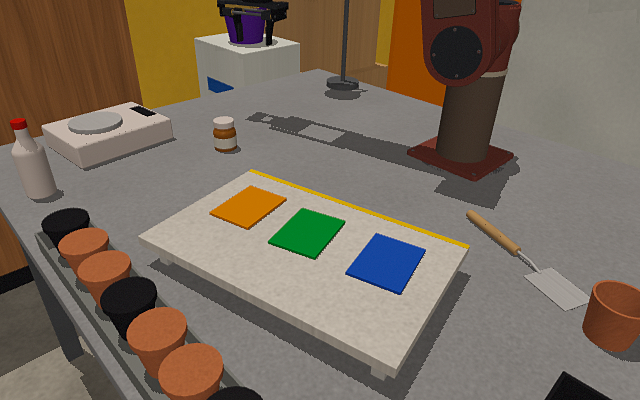

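The top view shows the green pane at about (301,181), amber at (372,167) and blue at (225,202). The striped edge runs from (187,274) to (436,215). The scene view agrees, with amber, green and blue in the same order and clear space around them.

```bash
cat > helper.py <<'E'
import cv2,numpy as np
from scipy.spatial.transform import Rotation as R
def rays(d,uv):
    uv=np.atleast_2d(uv).astype(float);f=d["image"].shape[0]/2/np.tan(np.radians(d["vertical_fov"])/2)
    c=np.c_[(uv[:,0]-d["cx"])/f,-(uv[:,1]-d["cy"])/f,-np.ones(len(uv))]
    return R.from_quat(d["rotation"]).apply(c)
def plane(d,uv,z):
    r=rays(d,uv);return d["xyz"]+r*((z-d["xyz"][2])/r[:,2])[:,None]
HS={"green":(45,75),"amber":(8,19),"blue":(105,130),"yellow":(22,32)}
def blob(d,n,smin=120):
    h=cv2.cvtColor(d["image"],cv2.COLOR_BGR2HSV);lo,hi=HS[n]
    m=cv2.inRange(h,(lo,smin,60),(hi,255,255))
    cs=cv2.findContours(m,cv2.RETR_EXTERNAL,cv2.CHAIN_APPROX_NONE)[0]
    return max(cs,key=cv2.contourArea)[:,0]
def rect(d,n,z):
    c=blob(d,n);p=plane(d,c,z)
    (x,y),(w,h),a=cv2.minAreaRect(p[:,:2].astype(np.float32)*1000)
    if w<h:w,h,a=h,w,a+90
    rz=np.median([d["range_z"][v,u] for u,v in c[::5]])
    b=c.mean(0);u,v=b.astype(int);zz=d["xyz"][2]+rays(d,b)[0,2]*d["range_z"][v,u]
    return np.array([x,y]),(w,h),(a+90)%180-90,zz
def edge(d):
    p=plane(d,blob(d,"yellow"),.06)[:,:2];(x,y),(w,h),a=cv2.minAreaRect(p.astype(np.float32)*1000)
    bx=cv2.boxPoints(((x,y),(w,h),a))
    if w<h:w,h,a=h,w,a+90
    a=(a-90+90)%180-90   # direction of edge x axis
    ex=np.array([np.cos(np.radians(a)),np.sin(np.radians(a))])
    return np.array([x,y])-ex*h/2,a,(w,h)
def report(d):
    e,a,s=edge(d);print("edge",e.round(1),"yaw",round(a,1),"size",np.round(s,1))
    c,s_=np.cos(np.radians(a)),np.sin(np.radians(a));M=np.array([[c,s],[-s_,c]]) if 0 else np.array([[c,s_],[-s_,c]])
    for n in("green","amber","blue"):
        p,wh,ang,zz=rect(d,n,.066);print(n,p.round(1),"size",np.round(wh,1),"yaw",round(ang,1),"rel",round(ang-a,1),"in edge",(M@(p-e)).round(1),"z",round(zz,4))
E
python3 - <<'E'
from bench import bot, job, get_image
from helper import *
for n in("top","scene"):print(n);report(get_image(n))
E
```

```text
top
edge [470.5  21.6] yaw 13.1 size [479.5  12.8]
green [596.1  44.2] size [117.6  87.6] yaw 18.7 rel 5.6 in edge [127.5  -6.5] z 0.0654
amber [622.4 -90.6] size [119.3  89.7] yaw 14.6 rel 1.5 in edge [ 122.5 -143.7] z 0.0634
blue [557.4 187.8] size [118.6  88.7] yaw 16.8 rel 3.7 in edge [122.5 142.2] z 0.0642
scene
edge [469.7  23.9] yaw 13.2 size [478.1  12.4]
green [598.6  49.7] size [123.9  90.7] yaw 19.1 rel 5.9 in edge [131.3  -4.4] z 0.0655
amber [  295.8 -1761.7] size [2390.9  672.9] yaw 76.9 rel 63.6 in edge [ -578.2 -1698.3] z 0.0565
blue [560.  192.5] size [123.9  90. ] yaw 16.7 rel 3.5 in edge [126.5 143.4] z 0.0655
```

```bash
cat >> helper.py <<'E'
def togo(bot,xe,ye,z,yaw=13.1,e=(.470,.0225)):
    """tool-axis shift from the measured pose to edge-frame point (xe,ye), world z"""
    s=bot.sense();t=R.from_quat(s["ee_rot"]);a=np.radians(13.1)
    p=np.array([e[0]+xe*np.cos(a)-ye*np.sin(a),e[1]+xe*np.sin(a)+ye*np.cos(a),z])
    g=R.from_euler("z",yaw,degrees=True)*R.from_euler("x",180,degrees=True)
    print("t",round(s["time_s"],2),"target",p.round(4),"pos",s["position"].round(4),"F",s["wrist_force"].round(1))
    print("rotvec",(t.inv()*g).as_rotvec().round(4),"shift now",t.inv().apply(p-s["position"]).round(4),"shift after turn",g.inv().apply(p-s["position"]).round(4))
E
python3 -c "
from bench import bot, job, get_image
from helper import *
togo(bot,.215,-.006,.12)"
```

```text
t 0.2 target [0.6808 0.0654 0.12  ] pos [ 0.2281 -0.5815  0.2219] F [1.  0.4 0.2]
rotvec [-1.200e-03 -1.000e-04  1.451e-01] shift now [ 0.6576 -0.4368  0.1025] shift after turn [ 0.5875 -0.5274  0.1019]
```

>>> {"method": "drive_effector", "body": {"rows": "0 0 0.0725 0.029 -0.026 0 0.045;0 0 0.0725 0.029 -0.026 0 0.045;0 0 0 0.029 -0.026 0 0.045;0 0 0 0.029 -0.026 0 0.045;0 0 0 0.029 -0.026 0 0.045", "clamp_n": 10}}

```text
time_s: 0.62
position: [0.3332, -0.4163, 0.2223]
ee_rot: [0.994, 0.114, 0.0, -0.0]
wrist_force: [0.6, -0.8, 0.1]
gripper_width: 0.0616
grip_force: 0.0
```

>>> {"method": "drive_effector", "body": {"rows": "0 0 0 0.029 -0.026 0 0.045;0 0 0 0.029 -0.026 0 0.045;0 0 0 0.029 -0.026 0 0.045;0 0 0 0.029 -0.026 0 0.045;0 0 0 0.029 -0.026 0 0.045"}}

```text
time_s: 1.03
position: [0.4451, -0.2566, 0.2226]
ee_rot: [0.993, 0.114, 0.0, 0.0]
wrist_force: [0.7, -0.0, 0.2]
gripper_width: 0.0453
grip_force: 0.0
```

>>> {"method": "drive_effector", "body": {"rows": "0 0 0 0.029 -0.026 0 0.045;0 0 0 0.029 -0.026 0 0.045;0 0 0 0.029 -0.026 0 0.045;0 0 0 0.029 -0.026 0 0.045;0 0 0 0.029 -0.026 0 0.045"}}

```text
time_s: 1.45
position: [0.5569, -0.097, 0.2225]
ee_rot: [0.993, 0.114, 0.0, 0.0]
wrist_force: [0.5, -0.7, 0.4]
gripper_width: 0.0454
grip_force: 0.0
```

```bash
python3 -c "
from bench import bot, job, get_image
from helper import *
togo(bot,.215,-.006,.12)"
```

```text
t 1.45 target [0.6808 0.0654 0.12  ] pos [ 0.5569 -0.097   0.2225] F [ 0.5 -0.7  0.4]
rotvec [ 0.0001 -0.      0.0003] shift now [ 0.1574 -0.1301  0.1025] shift after turn [ 0.1574 -0.1301  0.1025]
```

>>> {"method": "drive_effector", "body": {"rows": "0 0 0 0.029 -0.025 0 0.045;0 0 0 0.029 -0.025 0 0.045;0 0 0 0.029 -0.025 0.01 0.045;0 0 0 0.029 -0.025 0.02 0.045;0 0 0 0.029 -0.025 0.02 0.045"}}

```text
time_s: 1.87
position: [0.669, 0.0554, 0.1743]
ee_rot: [0.993, 0.114, 0.001, 0.0]
wrist_force: [0.3, -0.6, 1.0]
gripper_width: 0.0453
grip_force: 0.0
```

>>> {"method": "drive_effector", "body": {"rows": "0 0 0 0 0 0.025 0.045;0 0 0 0 0 0.025 0.045;0 0 0 0 0 0 0.045;0 0 0 0 0 0 0.045"}}

```text
time_s: 2.2
position: [0.6658, 0.0537, 0.1218]
ee_rot: [0.993, 0.114, -0.002, -0.0]
wrist_force: [0.3, -0.0, 1.1]
gripper_width: 0.045
grip_force: 0.0
```

```bash
python3 - <<'E'
from bench import bot, job, get_image
from helper import *
togo(bot,.215,-.006,.075)
d=get_image("scene");cv2.imwrite("pics/s2.png",d["image"])
E
```

```text
t 2.2 target [0.6808 0.0654 0.075 ] pos [0.6658 0.0537 0.1218] F [ 0.3 -0.   1.1]
rotvec [-0.0012  0.0047  0.0004] shift now [ 0.0175 -0.0079  0.0468] shift after turn [ 0.0173 -0.008   0.0468]
```

View pics/s2.png

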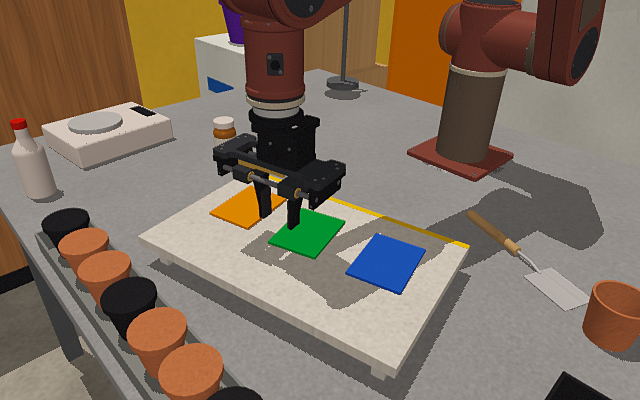

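The scene view shows the open fingers, tips at about (265,215) and (293,228), hanging above the far half of the green pane and the gap. I'll shift 17 mm further in, then descend.

>>> {"method": "drive_effector", "body": {"rows": "0 0 0 0.0175 -0.008 0 0.045;0 0 0 0 0 0.02 0.045;0 0 0 0 0 0.02 0.045;0 0 0 0 0 0 0.045;0 0 0 0 0 0 0.045"}}

```text
time_s: 2.67
position: [0.6828, 0.0648, 0.0851]
ee_rot: [0.994, 0.114, 0.0, -0.0]
wrist_force: [-0.2, 1.0, 0.1]
gripper_width: 0.0449
grip_force: 0.0
```

```bash
python3 -c "
from bench import bot, job, get_image
from helper import *
togo(bot,.215,-.006,.062)"
```

```text
t 2.67 target [0.6808 0.0654 0.062 ] pos [0.6828 0.0648 0.0851] F [-0.2  1.   0.1]
rotvec [-0.     -0.0001 -0.0006] shift now [-0.0018 -0.001   0.0231] shift after turn [-0.0018 -0.001   0.0231]
```

Now I'll feel gently for the board.

>>> {"method": "drive_effector", "body": {"rows": "0 0 0 0 0 0.01 0.045;0 0 0 0 0 0.008 0.045;0 0 0 0 0 0 0.045;0 0 0 0 0 0 0.045"}}

```text
time_s: 3.0
position: [0.6824, 0.0652, 0.0657]
ee_rot: [0.993, 0.114, -0.0, -0.0]
wrist_force: [-1.0, 0.0, -0.6]
gripper_width: 0.0451
grip_force: 0.0
```

>>> {"method": "drive_effector", "body": {"rows": "0 0 0 0 0 0.0015 0.045;0 0 0 0 0 0 0.045;0 0 0 0 0 0 0.045"}}

```text
time_s: 3.25
position: [0.6829, 0.0653, 0.0648]
ee_rot: [0.993, 0.114, 0.0, 0.0]
wrist_force: [0.7, -0.3, -0.1]
gripper_width: 0.0449
grip_force: 0.0
```

>>> {"method": "drive_effector", "body": {"rows": "0 0 0 0 0 0.0015 0.045;0 0 0 0 0 0 0.045;0 0 0 0 0 0 0.045"}}

```text
time_s: 3.5
position: [0.6827, 0.0653, 0.0629]
ee_rot: [0.993, 0.114, -0.0, -0.0]
wrist_force: [0.5, -0.4, 0.9]
gripper_width: 0.0447
grip_force: 0.0
```

>>> {"method": "drive_effector", "body": {"rows": "0 0 0 0 0 0.0008 0.045;0 0 0 0 0 0 0.045;0 0 0 -0.004 0 0 0.045;0 0 0 -0.008 0 0 0.045;0 0 0 -0.008 0 0 0.045"}}

```text
time_s: 3.92
position: [0.6628, 0.0606, 0.0622]
ee_rot: [0.993, 0.114, 0.0, 0.0]
wrist_force: [1.8, -0.2, 0.7]
gripper_width: 0.0445
grip_force: 0.5
```

>>> {"method": "drive_effector", "body": {"rows": "0 0 0 -0.008 0 0 0.045;0 0 0 -0.008 0 0 0.045;0 0 0 -0.004 0 0 0.045;0 0 0 0 0 0 0.045"}}

```text
time_s: 4.25
position: [0.6425, 0.056, 0.0621]
ee_rot: [0.993, 0.114, -0.0, -0.0]
wrist_force: [-0.6, 0.1, -0.1]
gripper_width: 0.045
grip_force: 0.0
```

```bash
python3 - <<'E'
from bench import bot, job, get_image
from helper import *
togo(bot,.0895,-.006,.062)
for n in("scene",):
    d=get_image(n);cv2.imwrite("pics/s3.png",d["image"])
d=get_image("top");cv2.imwrite("pics/t3.png",d["image"])
E
```

```text
t 4.25 target [0.5585 0.0369 0.062 ] pos [0.6425 0.056  0.0621] F [-0.6  0.1 -0.1]
rotvec [-0.0002  0.001  -0.0001] shift now [-0.0861 -0.0005  0.0002] shift after turn [-0.0861 -0.0005  0.0001]
```

View pics/s3.png

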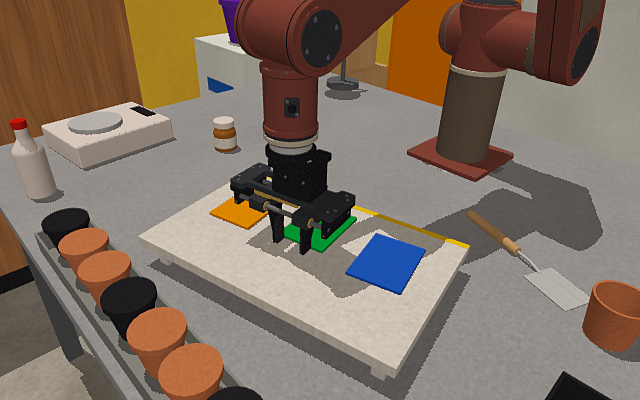

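Both fingers (277,240) and (306,248) are behind the pane's far side, and the pane has begun to slide towards the stripe. Carrying on.

>>> {"method": "drive_effector", "body": {"rows": "0 0 0 -0.008 0 0 0.045;0 0 0 -0.010 0 0 0.045;0 0 0 -0.010 0 0 0.045;0 0 0 -0.010 0 0 0.045;0 0 0 -0.010 0 0 0.045"}}

```text
time_s: 4.77
position: [0.5971, 0.0453, 0.0626]
ee_rot: [0.993, 0.114, 0.001, 0.0]
wrist_force: [1.3, -0.4, 0.6]
gripper_width: 0.0448
grip_force: 0.8
```

>>> {"method": "drive_effector", "body": {"rows": "0 0 0 -0.010 0 0 0.045;0 0 0 -0.008 0 0 0.045;0 0 0 -0.004 0 0 0.045;0 0 0 0 0 0 0.045"}}

```text
time_s: 5.1
position: [0.5747, 0.0402, 0.0621]
ee_rot: [0.993, 0.114, -0.0, -0.0]
wrist_force: [-0.6, 0.5, 0.5]
gripper_width: 0.0453
grip_force: 0.0
```

```bash
python3 - <<'E'
from bench import bot, job, get_image
from helper import *
togo(bot,.0895,-.006,.062)
d=get_image("scene");cv2.imwrite("pics/s4.png",d["image"][120:330,150:520])
d=get_image("top");a=d["image"];cv2.imwrite("pics/t4.png",a[60:330,130:480])
E
```

```text
t 5.1 target [0.5585 0.0369 0.062 ] pos [0.5747 0.0402 0.0621] F [-0.6  0.5  0.5]
rotvec [-0.0001  0.0007  0.0001] shift now [-0.0165 -0.0005  0.0001] shift after turn [-0.0165 -0.0005  0.0001]
```

View pics/t4.png

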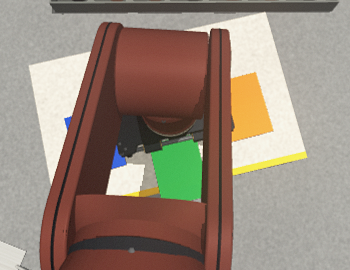

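View pics/s4.png

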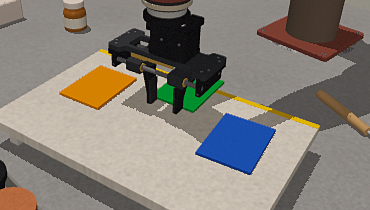

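The top crop shows the green pane (about (178,170) in the crop) crossing the stripe, with amber untouched. The scene crop shows blue untouched as well. I'll push another 15 mm, then back off, lift and measure.

>>> {"method": "drive_effector", "body": {"rows": "0 0 0 -0.005 0 0 0.045;0 0 0 -0.005 0 0 0.045;0 0 0 -0.005 0 0 0.045;0 0 0 0 0 0 0.045;0 0 0 0 0 0 0.045"}}

```text
time_s: 5.62
position: [0.5603, 0.0369, 0.0619]
ee_rot: [0.993, 0.114, -0.0, -0.0]
wrist_force: [0.1, -0.4, -0.6]
gripper_width: 0.0446
grip_force: 0.0
```

>>> {"method": "drive_effector", "body": {"rows": "0 0 0 0.01 0 0 0.045;0 0 0 0.01 0 0 0.045;0 0 0 0 0 -0.03 0.045;0 0 0 0 0 -0.04 0.045;0 0 0 0 0 -0.04 0.045"}}

```text
time_s: 6.03
position: [0.5789, 0.0416, 0.1714]
ee_rot: [0.993, 0.114, -0.002, -0.0]
wrist_force: [1.1, -0.2, 0.3]
gripper_width: 0.0453
grip_force: 0.0
```

>>> {"method": "drive_effector", "body": {"rows": "0 0 0 0.03 0.02 -0.02 0.045;0 0 0 0.03 0.025 0 0.045;0 0 0 0.03 0.025 0 0.045;0 0 0 0.03 0.025 0 0.045;0 0 0 0.03 0.025 0 0.045"}}

```text
time_s: 6.45
position: [0.755, -0.0421, 0.1921]
ee_rot: [0.993, 0.114, -0.0, -0.0]
wrist_force: [1.0, -0.2, 0.2]
gripper_width: 0.0451
grip_force: 0.0
```

```bash
python3 - <<'E'
from bench import bot, job, get_image
from helper import *
d=get_image("scene");cv2.imwrite("pics/s5.png",d["image"])
p,wh,a,z=rect(d,"green",.066);print(p,wh,a,z)
d=get_image("top");cv2.imwrite("pics/t5.png",d["image"])
E
```

```text
[491.18417358  31.20854187] (125.29136657714844, 91.25077056884766) 13.243925094604492 0.0650183743597123
```

View pics/s5.png

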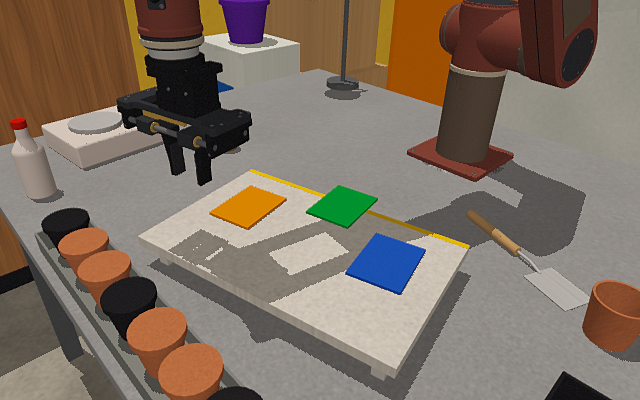

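The pane lies flat and square across the stripe at about (342,206). Amber (248,207) and blue (386,263) are where they started, and the gripper is clear. Measured centre is about 22 mm inside the edge, so the overhang is about 38 mm, and yaw relative to the edge is about 0°.

>>> {"method": "drive_effector", "body": {"rows": "0 0 0 0 0 0 0.045;0 0 0 0 0 0 0.045;0 0 0 0 0 0 0.045"}}

```text
time_s: 6.8
position: [0.753, -0.0405, 0.1929]
ee_rot: [0.993, 0.115, 0.0, -0.0]
wrist_force: [-0.2, 0.4, -1.0]
gripper_width: 0.045
grip_force: 0.0
```

```bash
python3 -c "
from bench import bot, job, get_image
print(job.sign_off())"
```

```text
the job is handed in; nothing more can be done
None
```

I slid the green pane flat to the striped edge and handed the job in at about 6.8 s: by camera it overhangs about 38 mm and sits square to the edge, with the amber and blue panes showing no visible movement; the hand-in gave no verdict.

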